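Prove the lens clearance of a field microscope with a feeler gauge

TASK

Check the clearance under the microscope's spring-loaded lens nose: take the feeler gauge with the blue grip (10 mm blade) and slide its blade along the stage, straight in from the open front end, so that the nose rides up on it with a light drag. When the black line across the blade is under the nose, let go and leave the gauge lying flat on the stage, held by the nose. Leave the gauge with the white grip (too thin) where it lies.

Things in the scene. Friction and masses are not known exactly. Their poses are not given: they have to be found in the camera images.
- gauge_blue: Loose steel blade with upright blue grip, 0.14 kg. Origin: blade's underside, below grip's middle; x to the tip, z up. Blade 30 mm wide (y), 10 thick, x = -20 to +150 mm; its top slopes to 4 mm over the last 22. Black line across the top at x = +105. Grip 34 mm (x) by 20 (y), top at z = 58: take it from above across the 20, TCP at z = 40. Lies flat on the table at the start.
- gauge_white: The wrong gauge: same shape, line and grip, but the grip is white and the blade 5 mm thick, so it would pass under the nose without touching. To be left alone.
- microscope: White field microscope, fixed. Origin: on the table, below the lens nose's axis; z up. Dark flat stage: top at z = 45 mm, x = -145 to +55, y = -60 to +60; the blade slides in along +x from its open -x end, where nothing stands above it at x below -20. Pillar at y = +60 to +90; its arm (top at z = 125) holds the nose; eyepiece leans to +x, 200 high.
- nose (a joint): Lift of the sprung lens nose, in m: 0 = at rest, 0.012 = stop. A steel cone, 8 mm across at its foot, widening upward to 22; at rest the foot hangs 7 mm above the stage. The 10 mm blade flat on the stage lifts it 0.003. It presses down with 2 to 3 N.
There are look-alikes about, which are no part of the job. Leave any green or pink look-alike of the gauge_blue alone.

How it is judged:
By the outcome, as a careful person would: the job done as asked, in the order asked, and still so for the second after the job is handed in, with the robot touching nothing.
It also fails if it takes over 45 s, if anything falls off the work surface, if the arm or the gripper's body presses on something with over 40 N, if the wrist force passes 120 N, or if a joint passes its speed limit or range.

ROBOT

A 6-joint arm with a two-finger parallel gripper is mounted at the origin on the work surface. World frame = base frame: x ahead of the robot, y to its left, z up, the work surface at z = 0. Lengths are in m, angles in rad, forces in N, time in s.
With the tool pointing down it reaches from about 0.35 to 0.775 m from the base axis. Payload 7.3 kg.
Tool frame: the origin (TCP) lies between the finger pads, 19 mm behind the fingertips; this is the grasp point; z points along the fingers, y is the line along which they close (so a half turn about z gives the same grasp; the last joint's range is limited). The gripper opens to 92 mm and grips with 3 to 60 N. Pads are 19 mm wide; open, the fingers measure 130 mm over their backs; the gripper's body (75 mm by 190 mm) begins 47 mm behind the grasp point.
Start: joints at [-1.447, 0.342, 1.524, -0, 1.275, -0.146], TCP at [0.14, -0.506, 0.246] pointing down, gripper open.
Joint ranges: [-2.53, 2.53], [-0.77, 2.02], [0.04, 2.7], [-1, 4.14], [0.28, 2.66], [-3.11, 3.11]. Speed limits (rad/s): [2.57, 2.57, 3.14, 3.14, 3.14, 3.14].

INTERFACE

Orientations are given as [roll, pitch, yaw] about the fixed x, y, z axes, in that order (R = Rz(yaw) Ry(pitch) Rx(roll)).
In Python, from cell import robot gives the robot as it stands. The module is installed in compiled form; this text tells all that it offers.
- The arm moves only by the tool arm_command, never from a script. Its argument "moves" is a list of rows, each a list of 3 entries, a list of its own where there are three numbers: the shift along the tool's x, y, z in m, then the turn, a rotation vector about the tool's x, y, z in rad, then the finger opening in m, from 0 to 0.0918. In form: [[[dx, dy, dz], [ax, ay, az], claw], ...]. A call has exactly 5 rows; each row is the pose to reach, as a shift and turn from the pose commanded when the call began, along the tool's axes at that moment; what a row does not reach only later rows make up. A row lasts 1/10 s, in which the tool goes at most 50 mm and 8.59 degrees, less where a joint would pass 70% of its speed; a pose out of reach is approached as far as the arm can. A call with a gripper value outside its range is refused whole. The fingers move at their own pace and stop on an object; "squeeze" is the grip in N (left out, the last holds). Time passes only in rows, so rows that repeat a pose let the fingers close, or fill a call up. It gives the time, the measured TCP pose, the force, the opening and the grip force at its end, in the units of the state.
- robot.observe(): the state, without advancing time (a new reading comes with each control period).
- robot.read_camera(name): name is "scene" or "top" or "wrist"; returns the picture (384x512x3 uint8, red, green, blue); there is no depth.
- robot.camera_model(name): a dict with "fx", "fy", "cx", "cy" (pixels), "R" (3x3) and "t" (3): a world point X has camera coordinates R X + t. Camera axes: x right, y down, z forward; pixel columns grow to the right and rows downward; lengths in m; the calibration is good to about 2 mm. The wrist camera is an equidistant fisheye: a pixel r from the principal point sees the ray r / f radians off the axis. A picture is of the moment at which its call begins: read the wrist's pose just before it. camera_model takes no time and is no camera call; for the wrist camera it gives the pose at the moment of the call.
- robot.hand_in(): hands the job in; it is judged then, once.
The state is a dict: "time": time; "qpos": joint angles; "qvel": joint speeds; "joint_efforts": joint torques, N m; "tool_pos": TCP position; "tool_rot": TCP orientation; "contact_force": force on the tool from outside, world axes, zero at the start; "torque": the same for the moment, N m; "opening": finger opening in m; "grip_force": force on a finger pad.
Only numpy, scipy, OpenCV 4.12 (cv2) and the standard library are available. Lean on these libraries where they do the work, as an engineer would, in place of code of your own. Each camera call takes 0.05 s, during which the arm holds its last target. There are 200 camera calls.

## Working session

There is one attempt and no reset: what is moved stays moved. The work goes in short steps, Python scripts to look and compute and a tool call to move; the robot and the scene stay as the last step left them, time stands still between calls to the robot, and variables do not carry over. Pictures are saved under pics/ and viewed, at most 10 in all, crops included, and the job is handed in when it is done.

Besides the shell and the picture viewer there is one more tool, called after "Request:" in YAML: its name, and indented under it one key for each argument. arm_command: Moves the arm, as the interface text tells. Its arguments: {"type":"object","properties":{"moves":{"type":"array"},"squeeze":{"type":"number"}},"required":["moves"]}

```bash
mkdir -p pics
python3 - <<'E'
from cell import robot
import cv2,numpy as np
for n in("scene","top"):
    im=robot.read_camera(n); cv2.imwrite(f"pics/{n}0.png",cv2.resize(im[:,:,::-1],(800,600),interpolation=cv2.INTER_CUBIC))
    np.save(f"{n}0.npy",im)
    m=robot.camera_model(n);print(n,m)
s=robot.observe();print(s)
E
```

```text
scene {'fx': 384.6809446020156, 'fy': 384.6809446020156, 'cx': 250.1413285578984, 'cy': 191.25628509536878, 'R': array([[ 0.36086015,  0.93256538, -0.01008773],
       [ 0.52162853, -0.2107892 , -0.82672341],
       [-0.77310001,  0.29306949, -0.56251813]]), 't': array([-0.16478683, -0.20462199,  1.39490135])}
top {'fx': 497.45830881107906, 'fy': 497.45830881107906, 'cx': 251.63266726175547, 'cy': 189.06844606012265, 'R': array([[-0.00986287, -0.99993393, -0.00590471],
       [-0.99524346,  0.01038859, -0.0968635 ],
       [ 0.09691844,  0.00492127, -0.99528016]]), 't': array([0.00189827, 0.50729617, 1.15512943])}
{'time': 0.1, 'qpos': array([-1.44700166e+00,  3.42679842e-01,  1.52488084e+00, -3.73861078e-05,
        1.27540749e+00, -1.45990785e-01]), 'qvel': array([-1.69037898e-03, -2.62468085e-03, -1.36602022e-03, -4.73709902e-05,
        1.08279042e-04,  3.89007215e-04]), 'joint_efforts': array([ 3.31514180e-03, -4.32002699e+01, -2.44694406e+01,  7.20115146e-02,
        5.26158081e-02, -5.59295825e-05]), 'tool_pos': array([ 0.13990086, -0.50568179,  0.24491473]), 'tool_rot': array([-3.14022657e+00, -1.64728577e-04,  2.69796248e-01]), 'contact_force': array([-0.53519065,  0.62197918, -0.87305505]), 'torque': array([0.04900644, 0.00322534, 0.02470983]), 'grip_force': 0.0, 'opening': 0.09172620964335967}
```

View pics/scene0.png

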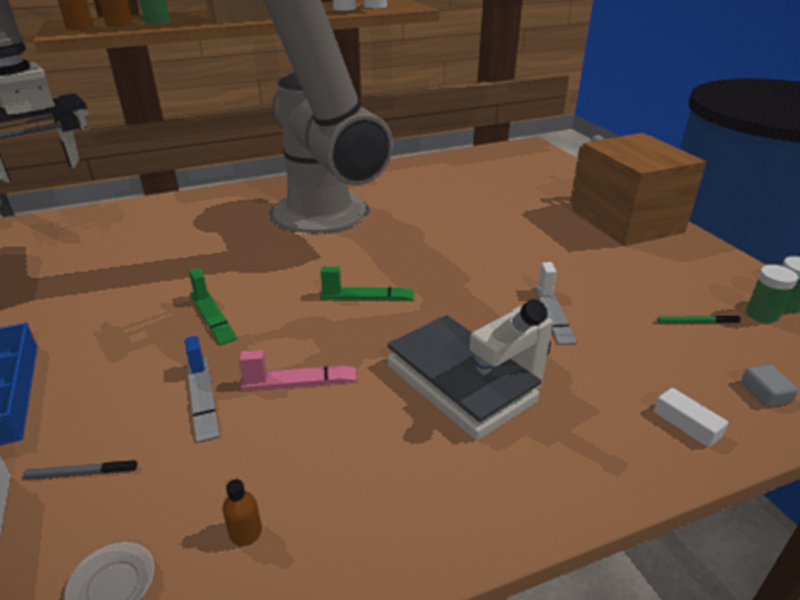

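View pics/top0.png

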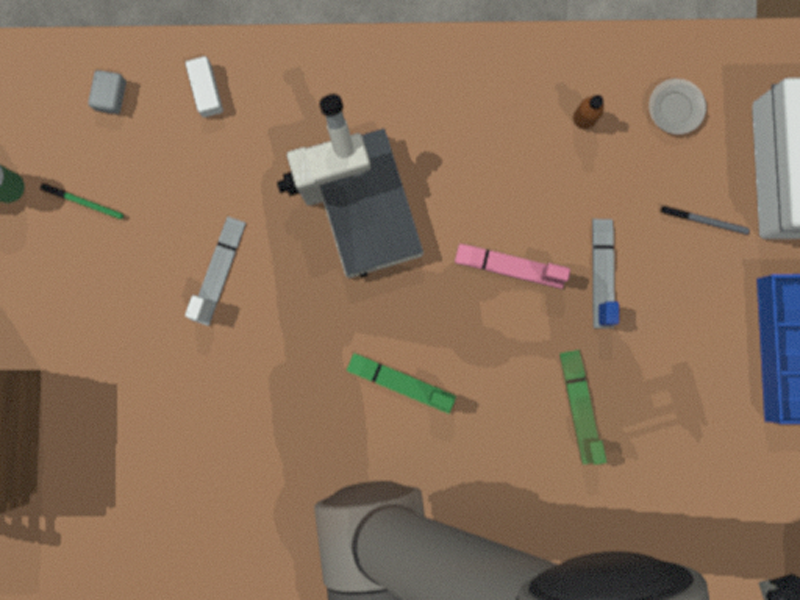

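Both pictures show the candidates. In the top view (800x600) these are: blue-grip steel gauge at (608,275), white-grip one at (216,270), pink at (512,265), and green at (400,383) and (585,408). I choose the blue one. The microscope stage's open end is near (385,265), and the nose is under the arm near (345,165). Next, a close crop of the gauge and the stage.

```bash
cat > h.py <<'E'
import numpy as np, cv2
from cell import robot
def ray(m,u,v):
    d=m["R"].T@np.array([(u-m["cx"])/m["fx"],(v-m["cy"])/m["fy"],1]); return -m["R"].T@m["t"],d
def atz(m,u,v,z):
    o,d=ray(m,u,v); return o+d*(z-o[2])/d[2]
def proj(m,X):
    c=m["R"]@np.asarray(X)+m["t"]; return np.array([m["fx"]*c[0]/c[2]+m["cx"],m["fy"]*c[1]/c[2]+m["cy"]])
E
python3 - <<'E'
import numpy as np,cv2
im=np.load("top0.npy")[:,:,::-1]
a=cv2.resize(im[135:215,365:415],None,fx=7,fy=7,interpolation=cv2.INTER_CUBIC)
b=cv2.resize(im[65:185,175:280],None,fx=4.2,fy=4.2,interpolation=cv2.INTER_CUBIC)
def grid(a,s,x0,y0):
    for i in range(0,a.shape[1],int(10*s)): cv2.putText(a,str(x0+int(round(i/s))),(i,10),0,.35,(0,255,255)); a[:8,i]=(0,0,255)
    for i in range(0,a.shape[0],int(10*s)): cv2.putText(a,str(y0+int(round(i/s))),(0,i+4),0,.35,(0,255,255))
grid(a,7,365,135);grid(b,4.2,175,65)
H=max(a.shape[0],b.shape[0]);o=np.zeros((H,a.shape[1]+b.shape[1],3),np.uint8)
o[:a.shape[0],:a.shape[1]]=a;o[:b.shape[0],a.shape[1]:]=b
print(o.shape,a.shape);cv2.imwrite("pics/crop1.png",o)
E
```

```text
(560, 791, 3) (560, 350, 3)
```

View pics/crop1.png

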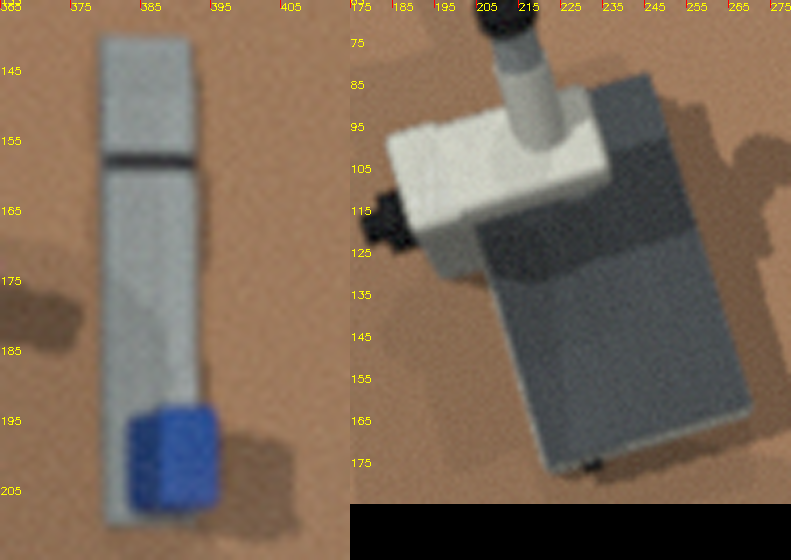

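The crop confirms a bare steel blade with a blue grip: line at about (386,158), tip edge at y≈140, tail at y≈210. Stage corners: front (222.6,176.9) and (270.2,162.1), rear right (246,82.4).

Run:
```python
from h import *
from scipy.optimize import least_squares
m=robot.camera_model("top")
def fit(obj,px,x0):
    px=np.array(px)-.4
    def w(p): c,s=np.cos(p[2]),np.sin(p[2]); return [np.array([p[0]+c*X-s*Y,p[1]+s*X+c*Y,Z]) for X,Y,Z in obj]
    r=least_squares(lambda p:np.ravel([proj(m,X) for X in w(p)]-px),x0)
    print(r.x,np.degrees(r.x[2]),r.fun.reshape(-1,2).round(2).tolist()); return r.x
# yaw: image up = world +x, image left = +y
g=fit([(.15,.015,.004),(.15,-.015,.004),(.105,.015,.01),(.105,-.015,.01),(-.02,.015,.01),
  (.017,.010,.058),(.017,-.010,.058),(-.017,-.01,.058)],
 [(379.3,140.3),(392.1,140.3),(379.9,157.9),(392.9,158.1),(380.4,209.7),
  (365+160/7,135+408/7),(365+216/7,135+406/7),(365+219/7,135+508/7)],[.4,-.3,0])
s=fit([(-.145,.06,.045),(-.145,-.06,.045),(.055,-.06,.045)],[(222.6,176.9),(270.2,162.1),(246,82.4)],[.6,.05,.3])
np.save("fit.npy",[g,s])
for p in(g,s):
  print(np.hypot(*p[:2]))
c,sn=np.cos(s[2]),np.sin(s[2])
for x in(-.105,-.30): print(x,s[:2]+x*np.array([c,sn]),np.hypot(*(s[:2]+x*np.array([c,sn]))))
print(robot.observe()["time"])
```

```text
[ 0.47607063 -0.32442666 -0.03337653] -1.9123344346303952 [[0.19, -0.1], [-0.25, 0.17], [0.24, 0.2], [-0.3, 0.28], [-0.19, 0.17], [-0.26, -0.62], [0.46, -0.13], [0.1, 0.07]]
[0.69150709 0.05050175 0.28872231] 16.54256989653925 [[-0.68, 0.05], [0.75, -0.14], [-0.07, 0.09]]
0.5761040714358191
0.6933487465663972
-0.105 [0.5908532  0.02060535] 0.5912123892354392
-0.3 [ 0.40392456 -0.03491655] 0.4054308972231194
0.1
```

```bash
cat >> h.py <<'E'
from scipy.spatial.transform import Rotation as Ro
def go(p,yaw):
    s=robot.observe();R=Ro.from_euler("xyz",s["tool_rot"]);T=Ro.from_euler("xyz",[np.pi,0,yaw])
    print("t",s["time"],"pos",s["tool_pos"].round(4),"rot",s["tool_rot"].round(4),"F",s["contact_force"].round(2),"op",round(s["opening"],4),"grip",s["grip_force"])
    print("shift",R.inv().apply(np.array(p)-s["tool_pos"]).round(4),"turn",(R.inv()*T).as_rotvec().round(4))
E
python3 -c "
from h import *
go([.476,-.3244,.15],-.0334)"
```

```text
t 0.1 pos [ 0.1399 -0.5057  0.2449] rot [-3.1402e+00 -2.0000e-04  2.6980e-01] F [-0.54  0.62 -0.87] op 0.0917 grip 0.0
shift [ 0.3722 -0.085   0.0951] turn [-0.0014  0.      0.3032]
```

Request:
arm_command:
  moves:
    - [[0.047,-0.011,0.005],[0,0,0.06],0.09]
    - [[0.094,-0.021,0.015],[0,0,0.12],0.09]
    - [[0.14,-0.032,0.025],[0,0,0.18],0.09]
    - [[0.186,-0.042,0.035],[0,0,0.24],0.09]
    - [[0.232,-0.053,0.048],[-0.001,0,0.303],0.09]

```text
time: 0.6
tool_pos: [0.3509, -0.3921, 0.1972]
tool_rot: [3.14, -0.0, -0.036]
contact_force: [-0.1, -1.2, -0.2]
opening: 0.0902
grip_force: 0.0
```

```bash
python3 -c "
from h import *
go([.476,-.3244,.15],-.0334)"
```

```text
t 0.6 pos [ 0.3509 -0.3921  0.1972] rot [ 3.1401e+00 -4.0000e-04 -3.6000e-02] F [-0.09 -1.17 -0.24] op 0.0902 grip 0.0
shift [ 0.1225 -0.0723  0.0472] turn [ 0.0015 -0.0004 -0.0026]
```

Request:
arm_command:
  moves:
    - [[0.038,-0.023,0.014],[0,0,0],0.06]
    - [[0.076,-0.045,0.028],[0,0,0],0.06]
    - [[0.114,-0.067,0.042],[0,0,0],0.06]
    - [[0.1225,-0.072,0.047],[0,0,0],0.06]
    - [[0.1225,-0.072,0.047],[0,0,0],0.06]

```text
time: 1.1
tool_pos: [0.4748, -0.3238, 0.1491]
tool_rot: [-3.141, 0.002, -0.03]
contact_force: [-0.2, -0.5, 0.2]
opening: 0.0603
grip_force: 0.0
```

Run:
```python
from h import *
m=robot.camera_model("wrist"); im=robot.read_camera("wrist")
cv2.imwrite("pics/w1.png",cv2.resize(im[:,:,::-1],(800,600),interpolation=cv2.INTER_CUBIC))
print(m); np.save("w1.npy",im)
go([.476,-.3244,.04],-.0334)
def fproj(m,X):
    c=m["R"]@np.asarray(X)+m["t"];r=np.hypot(c[0],c[1]);th=np.arctan2(r,c[2]);return np.array([m["cx"]+m["fx"]*th*c[0]/r,m["cy"]+m["fy"]*th*c[1]/r])
g=np.load("fit.npy")[0]; c,s=np.cos(g[2]),np.sin(g[2])
for X,Y,Z in [(.017,.01,.058),(.017,-.01,.058),(-.017,.01,.058),(-.017,-.01,.058),(.15,.015,.004),(.15,-.015,.004),(.105,0,.01),(-.02,.015,.01),(-.02,-.015,.01)]:
    print((X,Y,Z),(fproj(m,[g[0]+c*X-s*Y,g[1]+s*X+c*Y,Z])*800/512).round(1))
```

```text
{'fx': 297.3186396354542, 'fy': 297.3186396354542, 'cx': 256.0071283018341, 'cy': 189.02679673997753, 'R': array([[-3.07243818e-02, -9.99527892e-01, -7.73231178e-05],
       [-9.53236428e-01,  2.92781633e-02,  3.00804092e-01],
       [-3.00659816e-01,  9.31572698e-03, -9.53685951e-01]]), 't': array([-0.30876456,  0.45350626,  0.44527332])}
t 1.15 pos [ 0.474  -0.3249  0.1499] rot [ 3.1412e+00  1.4000e-03 -3.1700e-02] F [ 0.52 -0.6   0.43] op 0.0605 grip 0.0
shift [ 0.0022 -0.0006  0.1099] turn [0.0004 0.0014 0.0017]
(0.017, 0.01, 0.058) [382.4 278.6]
(0.017, -0.01, 0.058) [421.2 278.8]
(-0.017, 0.01, 0.058) [383.  339.7]
(-0.017, -0.01, 0.058) [420.2 339.8]
(0.15, 0.015, 0.004) [377.1  42.3]
(0.15, -0.015, 0.004) [427.2  42.5]
(0.105, 0, 0.01) [402.  112.8]
(-0.02, 0.015, 0.01) [377.8 314.6]
(-0.02, -0.015, 0.01) [424.8 314.7]
```

View pics/w1.png

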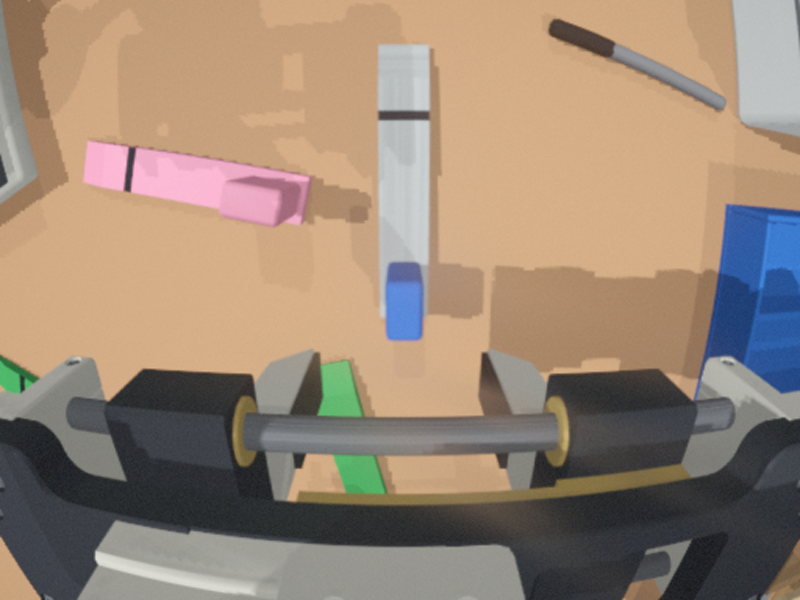

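The wrist view shows the blue grip centred between the fingers: grip top at x 386–422, line at (404,115). That is within about 1 mm of the estimate. Descending to grasp.

Request:
arm_command:
  moves:
    - [[0.001,0.0006,0.04],[0,0.001,0.001],0.05]
    - [[0.001,0.0006,0.08],[0,0.001,0.001],0.05]
    - [[0.001,0.0006,0.102],[0,0.001,0.001],0.05]
    - [[0.001,0.0006,0.1095],[0,0.001,0.001],0.05]
    - [[0.001,0.0006,0.1095],[0,0.001,0.001],0.05]

```text
time: 1.65
tool_pos: [0.4742, -0.3269, 0.0409]
tool_rot: [3.141, -0.0, -0.036]
contact_force: [0.2, -1.3, 0.4]
opening: 0.05
grip_force: 0.0
```

Request:
arm_command:
  moves:
    - [[0,0,0],[0,0,0],0.03]
    - [[0,0,0],[0,0,0],0.015]
    - [[0,0,0],[0,0,0],0.01]
    - [[0,0,0],[0,0,0],0.01]
    - [[0,0,0],[0,0,0],0.01]
  squeeze: 25

```text
time: 2.15
tool_pos: [0.4755, -0.3261, 0.0417]
tool_rot: [3.14, -0.002, -0.034]
contact_force: [-0.5, 0.3, 3.1]
opening: 0.0201
grip_force: 25.0
```

Request:
arm_command:
  moves:
    - [[0,0,-0.03],[0,0,0],0.01]
    - [[0,0,-0.065],[0,0,0],0.01]
    - [[0,0,-0.1],[0,0,0],0.01]
    - [[0,0,-0.11],[0,0,0],0.01]
    - [[0,0,-0.11],[0,0,0],0.01]

```text
time: 2.65
tool_pos: [0.4757, -0.3263, 0.1522]
tool_rot: [3.139, -0.003, -0.034]
contact_force: [-0.6, 0.4, -1.9]
opening: 0.0198
grip_force: 25.0
```

```bash
python3 -c "
from h import *
go([.500,-.0064,.15],.2887)"
```

```text
t 2.65 pos [ 0.4757 -0.3263  0.1522] rot [ 3.1385 -0.0035 -0.034 ] F [-0.56  0.43 -1.87] op 0.0198 grip 24.95827853679657
shift [ 0.0134 -0.3205  0.0013] turn [ 0.0036 -0.003  -0.3227]
```

Request:
arm_command:
  moves:
    - [[0.001,-0.02,0],[0,0,-0.02],0.01]
    - [[0.003,-0.055,0],[0,0,-0.06],0.01]
    - [[0.004,-0.095,0],[0,0,-0.1],0.01]
    - [[0.006,-0.135,0],[0,0,-0.14],0.01]
    - [[0.007,-0.175,0],[0,0,-0.18],0.01]

```text
time: 3.15
tool_pos: [0.4866, -0.1483, 0.1486]
tool_rot: [-3.14, 0.003, 0.148]
contact_force: [-0.2, -0.6, -1.2]
opening: 0.0197
grip_force: 25.0
```

```bash
python3 -c "
from h import *
go([.500,-.0064,.15],.2887)"
```

```text
t 3.15 pos [ 0.4866 -0.1483  0.1486] rot [-3.1401e+00  2.6000e-03  1.4800e-01] F [-0.19 -0.64 -1.15] op 0.0197 grip 24.95722532272339
shift [ 0.0341 -0.1384 -0.0013] turn [-0.0017  0.0025 -0.1407]
```

Request:
arm_command:
  moves:
    - [[0.01,-0.04,0],[0,0,-0.04],0.01]
    - [[0.02,-0.08,0],[0,0,-0.08],0.01]
    - [[0.029,-0.115,0],[0,0,-0.12],0.01]
    - [[0.034,-0.138,0],[0,0,-0.141],0.01]
    - [[0.034,-0.138,0],[0,0,-0.141],0.01]

```text
time: 3.65
tool_pos: [0.4999, -0.006, 0.1486]
tool_rot: [-3.14, 0.003, 0.292]
contact_force: [-0.1, 0.3, -1.9]
opening: 0.02
grip_force: 25.0
```

Run:
```python
from h import *
m=robot.camera_model("wrist"); im=robot.read_camera("wrist")
go([.500,-.0064,.15],.2887)
cv2.imwrite("pics/w2.png",cv2.resize(im[:,:,::-1],(800,600),interpolation=cv2.INTER_CUBIC))
np.savez("w2.npz",im=im,**m)
def fproj(m,X):
    c=m["R"]@np.asarray(X)+m["t"];r=np.hypot(c[0],c[1]);th=np.arctan2(r,c[2]);return np.array([m["cx"]+m["fx"]*th*c[0]/r,m["cy"]+m["fy"]*th*c[1]/r])
g=np.load("fit.npy")[1]; c,s=np.cos(g[2]),np.sin(g[2])
for X,Y,Z in [(-.145,.06,.045),(-.145,-.06,.045),(.055,-.06,.045),(.055,.06,.045),(0,0,.055),(0,0,.07),(0,.06,.045)]:
    print((X,Y,Z),(fproj(m,[g[0]+c*X-s*Y,g[1]+s*X+c*Y,Z])*800/512).round(1))
```

```text
t 3.7 pos [ 0.5002 -0.0077  0.1489] rot [-3.1412e+00  2.8000e-03  2.9040e-01] F [-0.03 -0.12 -1.73] op 0.0196 grip 24.958227574825287
shift [ 0.0002 -0.0013 -0.0011] turn [-0.0004  0.0028  0.0017]
(-0.145, 0.06, 0.045) [288.8 206.5]
(-0.145, -0.06, 0.045) [514.  207.2]
(0.055, -0.06, 0.045) [ 509.1 -127.5]
(0.055, 0.06, 0.045) [ 295.5 -128.4]
(0, 0, 0.055) [402.3 -64.5]
(0, 0, 0.07) [402.4 -77.2]
(0, 0.06, 0.045) [290.1 -51.1]
```

View pics/w2.png

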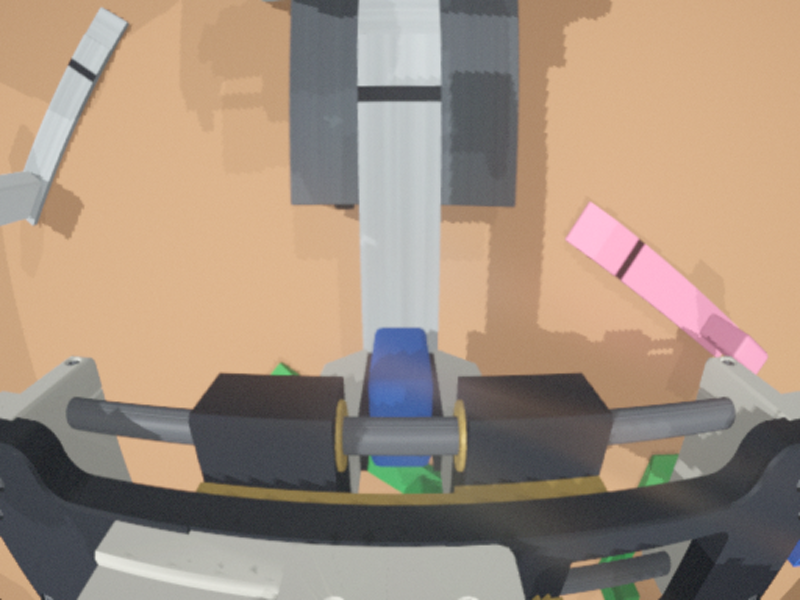

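The stage's front corners are at (291,205) and (516,206), with the centre at 403.5. The blade centre is at 400 and parallel to it, so it needs about 1.9 mm along tool +y. The stage is roughly 0.8 mm further out than estimated. Lowering now.

Request:
arm_command:
  moves:
    - [[0.003,0.0019,0.01],[0,0.002,0.001],0.01]
    - [[0.008,0.0019,0.03],[0,0.002,0.001],0.01]
    - [[0.015,0.0019,0.05],[0,0.002,0.001],0.01]
    - [[0.015,0.0019,0.058],[0,0.002,0.001],0.01]
    - [[0.015,0.0019,0.058],[0,0.002,0.001],0.01]
  squeeze: 35

```text
time: 4.2
tool_pos: [0.5154, -0.0081, 0.0908]
tool_rot: [-3.141, 0.001, 0.285]
contact_force: [-0.1, 0.3, -1.2]
opening: 0.0198
grip_force: 35.0
```

Run:
```python
from h import *
for i in range(2): 
    im=robot.read_camera("scene"); go([.5143,-.0031,.0867],.2900)
m=robot.camera_model("scene");np.save("s1.npy",im)
a=cv2.resize(im[190:280,230:360,::-1],None,fx=6,fy=6,interpolation=cv2.INTER_CUBIC)
cv2.imwrite("pics/s1.png",a)
w=np.load("w2.npz");p=np.array([399.5,93.5])*.64-.2
d=p-[w["cx"],w["cy"]];r=np.hypot(*d);th=r/w["fx"];v=w["R"].T@np.array([*(np.sin(th)*d/r),np.cos(th)]);o=-w["R"].T@w["t"]
T=np.array([.5002,-.0077,.1489]);z=T[2]-.0317
X=o+v*(z-o[2])/v[2]-T;print("line in tool: along",X[0]*np.cos(.29)+X[1]*np.sin(.29),"side",-X[0]*np.sin(.29)+X[1]*np.cos(.29))
```

```text
t 4.25 pos [ 0.516  -0.0081  0.0919] rot [ 3.141e+00 -9.000e-04  2.847e-01] F [ 0.82 -0.66 -1.76] op 0.0199 grip 34.956952929496765
shift [-0.0003 -0.0053  0.0052] turn [ 0.0006 -0.0009 -0.0053]
t 4.3 pos [ 0.5165 -0.008   0.0927] rot [ 3.1403e+00 -2.4000e-03  2.8490e-01] F [-0.24 -0.75 -0.63] op 0.0199 grip 34.956865310668945
shift [-0.0008 -0.0053  0.006 ] turn [ 0.0013 -0.0024 -0.0051]
line in tool: along 0.10438505861836155 side 0.002323702091200079
```

View pics/s1.png

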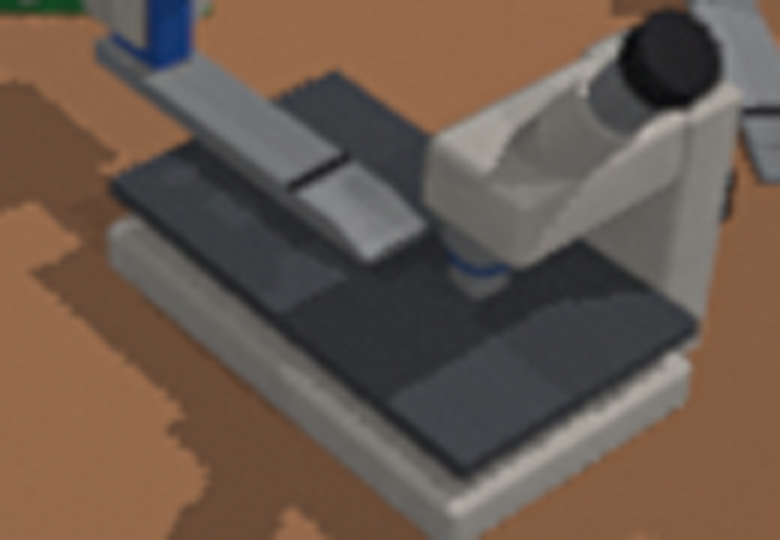

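The scene crop shows the blade above the stage with its tip at about (398,243), short of the nose foot at (482,293). I'll fit both in this one camera to check the lateral alignment.

Run:
```python
from h import *
from scipy.optimize import least_squares
m=robot.camera_model("scene")
def fit(obj,px,x0,z=None):
    px=(np.array(px)+.5)/6-.5+[230,190]
    def w(p): c,s=np.cos(p[2]),np.sin(p[2]); return [np.array([p[0]+c*X-s*Y,p[1]+s*X+c*Y,Z+(p[3] if len(p)>3 else 0)]) for X,Y,Z in obj]
    r=least_squares(lambda p:np.ravel([proj(m,X) for X in w(p)]-px),x0)
    print(r.x.round(4),r.fun.reshape(-1,2).round(2).tolist()); return r.x
g=fit([(.105,-.015,.01),(.105,.015,.01),(-.02,-.015,.01),(.15,-.015,0),(.15,.015,0)],[(290,187),(350,155),(97,45),(370,262),(428,228)],[.515,-.005,.29,.05])
s=fit([(-.145,-.06,.045),(.055,-.06,.045),(.055,.06,.045),(-.145,.06,.045)],[(113,185),(463,472),(697,325),(335,72)],[.69,.05,.29])
n=fit([(0,0,.052)],[(482,293)],[.69,.05,.29])
d=g[:2]-s[:2];c,q=np.cos(s[2]),np.sin(s[2]);print("gauge in stage",d@[c,q],d@[-q,c],g[2]-s[2],g[3]-.045)
d=n[:2]-s[:2];print("nose in stage",d@[c,q],d@[-q,c])
```

```text
[ 0.4966 -0.0014  0.3077  0.0343] [[0.46, -0.33], [-0.29, 0.04], [-0.08, -0.07], [0.15, -0.0], [-0.25, 0.35]]
[0.6955 0.0466 0.2804] [[-0.93, -0.6], [-0.01, 0.14], [0.79, 0.08], [0.08, 0.0]]
[0.6932 0.0497 0.29  ] [[-0.0, 0.0]]
gauge in stage -0.20437404954988578 0.008940872750657403 0.027317557033993134 -0.010746349954838183
nose in stage -0.0013033276259265167 0.0035936802585303114
```

Run:
```python
from h import *
from scipy.optimize import least_squares
m=robot.camera_model("scene")
for z in(.047,.050):
    obj=[(.105,-.015,.01),(.105,.015,.01),(-.02,-.015,.01),(.15,-.015,0),(.15,.015,0)]
    px=(np.array([(290,187),(350,155),(97,45),(370,262),(428,228)])+.5)/6-.5+[230,190]
    def w(p): c,s=np.cos(p[2]),np.sin(p[2]); return [np.array([p[0]+c*X-s*Y,p[1]+s*X+c*Y,Z+z]) for X,Y,Z in obj]
    r=least_squares(lambda p:np.ravel([proj(m,X) for X in w(p)]-px),[.51,0,.29]);g=r.x
    print(g.round(4),r.fun.reshape(-1,2).round(2).tolist())
    d=g[:2]-[.6929,.0498];c,q=np.cos(.2887),np.sin(.2887);print(d@[c,q],d@[-q,c])
```

```text
[ 0.5106 -0.0077  0.2986] [[0.33, -0.37], [-0.13, -0.05], [-0.52, -0.76], [0.19, 0.33], [0.09, 0.62]]
-0.19112749664467546 -0.0031685491466377867
[ 0.5139 -0.0091  0.2964] [[0.29, -0.38], [-0.1, -0.07], [-0.63, -0.93], [0.2, 0.41], [0.17, 0.68]]
-0.18839192611221192 -0.005522708627609093
```

Request:
arm_command:
  moves:
    - [[0,-0.002,0.001],[0,0,0],0.01]
    - [[0,-0.002,0.003],[0,0,0],0.01]
    - [[0,-0.002,0.005],[0,0,0],0.01]
    - [[0,-0.002,0.006],[0,0,0],0.01]
    - [[0,-0.002,0.006],[0,0,0],0.01]

```text
time: 4.8
tool_pos: [0.5161, -0.0055, 0.0867]
tool_rot: [3.14, -0.003, 0.286]
contact_force: [-1.0, -0.1, -0.7]
opening: 0.0202
grip_force: 35.0
```

Request:
arm_command:
  moves:
    - [[0,0,0.0005],[0,0,0],0.01]
    - [[0,0,0.001],[0,0,0],0.01]
    - [[0,0,0.001],[0,0,0],0.01]
    - [[0,0,0.001],[0,0,0],0.01]
    - [[0,0,0.001],[0,0,0],0.01]

```text
time: 5.3
tool_pos: [0.5161, -0.0055, 0.0865]
tool_rot: [3.14, -0.003, 0.286]
contact_force: [-3.2, 0.3, 6.5]
opening: 0.0196
grip_force: 35.0
```

Run:
```python
from h import *
im=robot.read_camera("scene"); go([.5143,-.0031,.0867],.2887)
cv2.imwrite("pics/s2.png",cv2.resize(im[190:280,230:360,::-1],None,fx=6,fy=6,interpolation=cv2.INTER_CUBIC))
```

```text
t 5.35 pos [ 0.5161 -0.0055  0.0865] rot [ 3.14   -0.0032  0.2859] F [-3.79  0.24  7.4 ] op 0.0197 grip 34.960055351257324
shift [-0.0011 -0.0028 -0.0002] turn [ 0.0016 -0.0032 -0.0028]
```

View pics/s2.png

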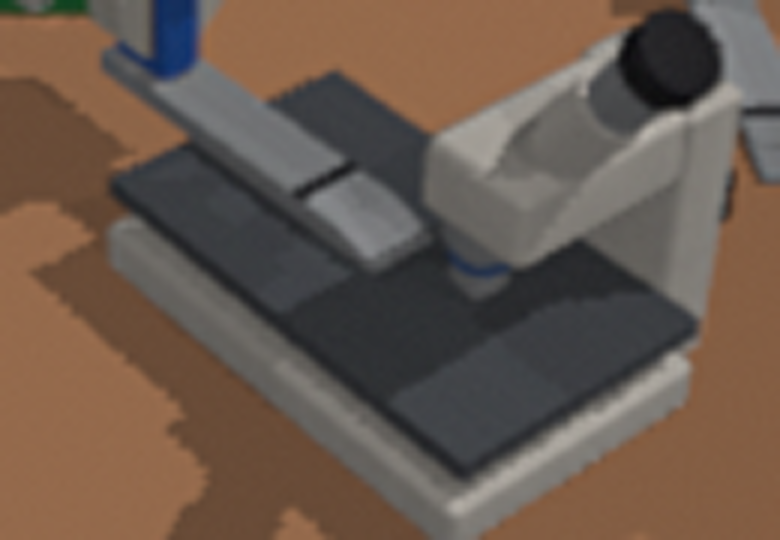

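On the stage, the tip's lower corners are at (376,270) and (433,236), and the line ends at (296,194) and (355,162).

Run:
```python
from h import *
m=robot.camera_model("scene");c,q=np.cos(.2887),np.sin(.2887)
f=lambda p,z:atz(m,(p[0]+.5)/6-.5+230,(p[1]+.5)/6-.5+190,z)[:2]
N=f((482,293),.052)
for p,z in[((376,270),.045),((433,236),.045),((296,194),.055),((355,162),.055),((103,55),.055)]:
    d=f(p,z)-N;print(p,(d@[c,q]).round(4),(d@[-q,c]).round(4))
```

```text
(376, 270) -0.0392 -0.0158
(433, 236) -0.0403 0.0148
(296, 194) -0.0829 -0.0178
(355, 162) -0.0835 0.0135
(103, 55) -0.2027 -0.0199
```

Request:
arm_command:
  moves:
    - [[0.006,0,0],[0,0,0],0.01]
    - [[0.014,0,0],[0,0,0],0.01]
    - [[0.022,0,0],[0,0,0],0.01]
    - [[0.03,0,0],[0,0,0],0.01]
    - [[0.036,0,0],[0,0,0],0.01]

```text
time: 5.85
tool_pos: [0.5501, 0.0044, 0.0866]
tool_rot: [3.14, -0.001, 0.286]
contact_force: [-8.0, -2.8, 10.2]
opening: 0.0198
grip_force: 35.0
```

Run:
```python
from h import *
go([.5923,.0200,.0867],.2887)
```

```text
t 5.85 pos [0.5501 0.0044 0.0866] rot [ 3.1401e+00 -9.0000e-04  2.8610e-01] F [-7.96 -2.84 10.22] op 0.0198 grip 34.98404860496521
shift [ 0.0449 -0.003  -0.0001] turn [ 0.0014 -0.0009 -0.0026]
```

Request:
arm_command:
  moves:
    - [[0.003,0,-0.0004],[0,0,0],0.01]
    - [[0.009,0,-0.0005],[0,0,0],0.01]
    - [[0.015,0,-0.0005],[0,0,0],0.01]
    - [[0.021,0,-0.0005],[0,0,0],0.01]
    - [[0.026,0,-0.0005],[0,0,0],0.01]

```text
time: 6.35
tool_pos: [0.5739, 0.0116, 0.0866]
tool_rot: [3.141, 0.001, 0.286]
contact_force: [-11.1, -3.3, 9.3]
opening: 0.0198
grip_force: 35.0
```

Run:
```python
from h import *
go([.5923,.0200,.0867],.2887)
im=robot.read_camera("scene")
cv2.imwrite("pics/s3.png",cv2.resize(im[190:280,230:360,::-1],None,fx=6,fy=6,interpolation=cv2.INTER_CUBIC))
```

```text
t 6.35 pos [0.5739 0.0116 0.0866] rot [3.1408e+00 1.4000e-03 2.8590e-01] F [-11.06  -3.28   9.35] op 0.0198 grip 34.991578459739685
shift [ 0.02   -0.0028 -0.0001] turn [ 0.0008  0.0014 -0.0028]
```

View pics/s3.png

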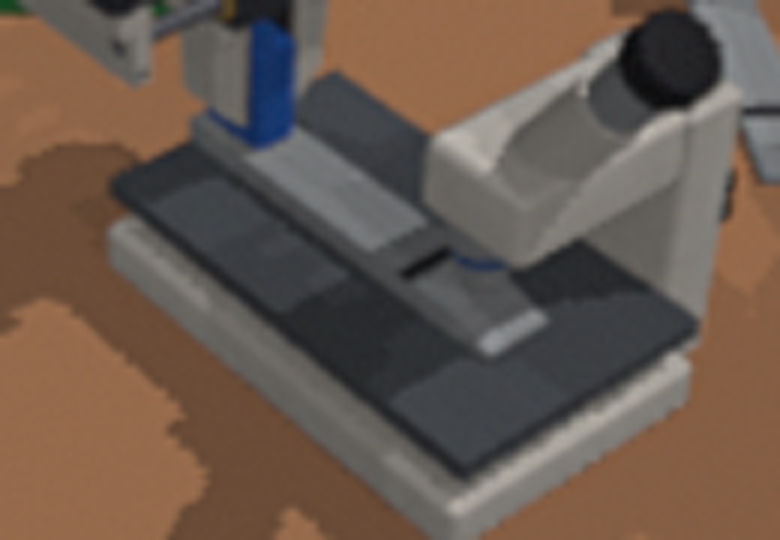

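The nose is now riding on the blade. The line's near end is at (402,275), and the tip's lower corners are at (490,357) and (548,322).

Run:
```python
from h import *
m=robot.camera_model("scene");c,q=np.cos(.2887),np.sin(.2887)
f=lambda p,z:atz(m,(p[0]+.5)/6-.5+230,(p[1]+.5)/6-.5+190,z)[:2]
N=f((482,293),.052)
for p,z in[((490,357),.045),((548,322),.045),((402,275),.055),((450,250),.055)]:
    d=f(p,z)-N;print(p,(d@[c,q]).round(4),(d@[-q,c]).round(4))
```

```text
(490, 357) 0.021 -0.0162
(548, 322) 0.0209 0.0136
(402, 275) -0.023 -0.0185
(450, 250) -0.0223 0.0052
```

Request:
arm_command:
  moves:
    - [[0.006,0,-0.0002],[0,0,0],0.01]
    - [[0.012,0,-0.0002],[0,0,0],0.01]
    - [[0.018,0,-0.0002],[0,0,0],0.01]
    - [[0.022,0,-0.0002],[0,0,0],0.01]
    - [[0.022,0,-0.0002],[0,0,0],0.01]

```text
time: 6.9
tool_pos: [0.596, 0.0181, 0.0866]
tool_rot: [3.141, -0.0, 0.286]
contact_force: [-5.6, -1.1, 5.2]
opening: 0.0199
grip_force: 35.0
```

Run:
```python
from h import *
go([.5923,.0200,.0867],.2887)
im=robot.read_camera("scene")
cv2.imwrite("pics/s4.png",cv2.resize(im[190:280,230:360,::-1],None,fx=6,fy=6,interpolation=cv2.INTER_CUBIC))
```

```text
t 6.9 pos [0.596  0.0181 0.0866] rot [ 3.1406e+00 -4.0000e-04  2.8600e-01] F [-5.58 -1.09  5.17] op 0.0199 grip 34.99026954174042
shift [-0.003  -0.0029 -0.0001] turn [ 0.001  -0.0004 -0.0027]
```

View pics/s4.png

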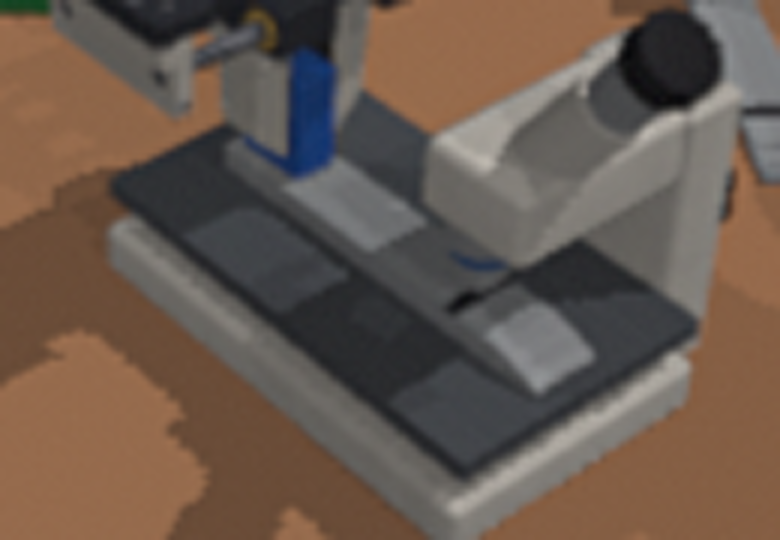

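The line starts at (450,312) and runs in under the nose foot at about (480,296). The tip's lower corners are at (540,396) and (595,357).

Run:
```python
from h import *
m=robot.camera_model("scene");c,q=np.cos(.2887),np.sin(.2887)
f=lambda p,z:atz(m,(p[0]+.5)/6-.5+230,(p[1]+.5)/6-.5+190,z)[:2]
N=f((482,293),.052)
for p,z in[((540,396),.045),((595,357),.045),((450,312),.055),((475,298),.055)]:
    d=f(p,z)-N;print(p,(d@[c,q]).round(4),(d@[-q,c]).round(4))
M=robot.camera_model("scene");g=lambda x,y,z:(proj(M,[N[0]+c*x-q*y,N[1]+q*x+c*y,z])-[230,190])*6
for x in(-.002,0,.002):print(x,g(x,-.0175,.055).round(),g(x,.0125,.055).round())
```

```text
(540, 396) 0.046 -0.0167
(595, 357) 0.0442 0.0132
(450, 312) 0.0025 -0.019
(475, 298) 0.0027 -0.0066
-0.002 [442. 301.] [500. 268.]
0 [446. 304.] [504. 270.]
0.002 [449. 307.] [508. 273.]
```

The line is between 0 and 2.5 mm past the nose axis. I'll ease it back about 1.5 mm, then release.

Request:
arm_command:
  moves:
    - [[-0.0008,0,-0.0002],[0,0,0],0.01]
    - [[-0.0015,0,-0.0002],[0,0,0],0.01]
    - [[-0.0015,0,-0.0002],[0,0,0],0.01]
    - [[-0.0015,0,-0.0002],[0,0,0],0.01]
    - [[-0.0015,0,-0.0002],[0,0,0],0.01]

```text
time: 7.45
tool_pos: [0.5955, 0.0179, 0.0867]
tool_rot: [3.14, -0.003, 0.286]
contact_force: [2.9, 1.2, -2.5]
opening: 0.0203
grip_force: 35.0
```

Request:
arm_command:
  moves:
    - [[0,0,0],[0,0,0],0.022]
    - [[0,0,0],[0,0,0],0.03]
    - [[0,0,0],[0,0,0],0.04]
    - [[0,0,0],[0,0,0],0.05]
    - [[0,0,0],[0,0,0],0.05]

```text
time: 7.95
tool_pos: [0.5953, 0.0177, 0.0869]
tool_rot: [3.14, -0.003, 0.286]
contact_force: [0.5, 0.0, -0.1]
opening: 0.0478
grip_force: 0.0
```

Request:
arm_command:
  moves:
    - [[0,0,-0.02],[0,0,0],0.05]
    - [[0,0,-0.05],[0,0,0],0.05]
    - [[-0.01,0,-0.09],[0,0,0],0.05]
    - [[-0.04,0,-0.12],[0,0,0],0.05]
    - [[-0.06,0,-0.13],[0,0,0],0.05]

```text
time: 8.45
tool_pos: [0.5375, 0.0006, 0.22]
tool_rot: [3.138, -0.007, 0.286]
contact_force: [0.2, 0.5, -0.0]
opening: 0.0502
grip_force: 0.0
```

Run:
```python
from h import *
im=robot.read_camera("scene"); t=robot.read_camera("top")
a=cv2.resize(im[205:270,250:350,::-1],(800,520),interpolation=cv2.INTER_CUBIC)
cv2.imwrite("pics/s5.png",a);go([.5,0,.2],.2887)
```

```text
t 8.55 pos [5.365e-01 5.000e-04 2.190e-01] rot [ 3.1387 -0.0056  0.2851] F [-0.35  0.46  0.74] op 0.0502 grip 0.0
shift [-0.0352 -0.0099  0.0187] turn [ 0.0029 -0.0055 -0.0036]
```

View pics/s5.png

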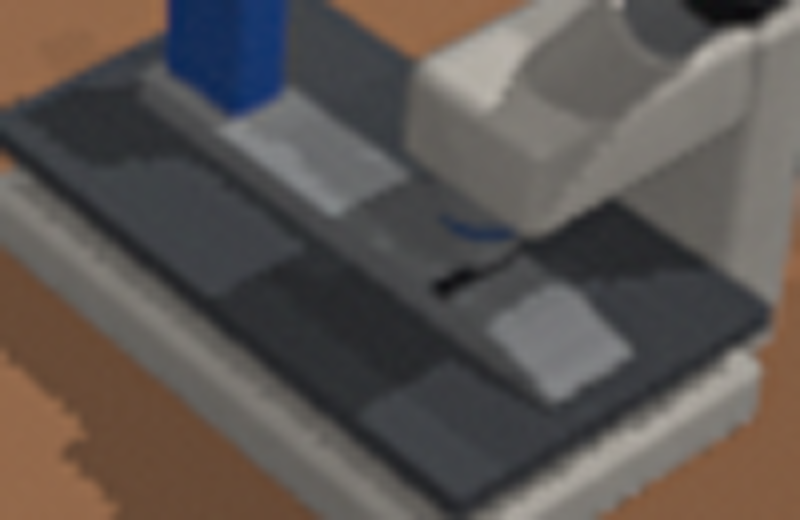

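The gauge lies released and flat under the nose, but a thin sliver of the line shows in front of the foot, at about (440,290)–(530,245). It may sit a little too far in. I'll quantify this from the pixels.

Run:
```python
from h import *
im=robot.read_camera("scene").astype(float).mean(2); a=np.load("s1.npy").astype(float).mean(2)
print("now cols 303..318 rows 230..246");print(im[230:246,303:319].round().astype(int))
print("s1 rows 228..246");print(a[228:246,303:319].round().astype(int))
m=robot.camera_model("scene");c,q=np.cos(.2887),np.sin(.2887)
N=np.array([.6932,.0497]);P=lambda x,y,z:proj(m,[N[0]+c*x-q*y,N[1]+q*x+c*y,z]).round(1)
print("foot now",[P(.004*np.cos(t),.004*np.sin(t),.055) for t in np.arange(0,6.28,np.pi/4)])
for x in(-.002,0,.002,.004):print(x,P(x,-.0175,.055),P(x,-.01,.055),P(x,0,.055))
```

```text
now cols 303..318 rows 230..246
[[ 67  69  69  72  73  74  82  92  96  99  99 101 103 107 108 106]
 [ 68  67  67  71  73  74  76  79  88  96  99 100 104 108 108 109]
 [ 70  65  59  60  67  71  73  73  75  82  93  98 104 109 111 116]
 [ 69  68  63  56  52  56  62  63  62  62  71  85  99 105 109 106]
 [ 70  70  68  67  60  58  54  54  53  55  59  66  75  80  75  58]
 [ 68  69  69  71  73  71  71  71  74  74  73  64  45  42  44  40]
 [ 70  69  69  71  74  75  76  81  83  79  67  57  48  44  41  44]
 [ 74  74  71  70  70  70  75  77  75  65  54  66  74  62  52  49]
 [ 79  81  76  65  55  47  56  59  49  53  62  75  78  78  66  53]
 [ 78  73  65  40  23  22  37  51  64  75  76  76  76  77  74  70]
 [ 67  41  22  22  34  48  65  76  76  77  76  75  74  75  81  90]
 [ 66  43  28  45  68  78  80  79  76  76  75  75  81  88  98 115]
 [ 73  66  55  67  82  87  81  80  77  75  75  81  99 113 115 114]
 [ 71  74  74  74  78  79  79  79  78  83  90  99 113 116 115 117]
 [ 60  72  73  73  72  75  77  77  84 104 117 116 115 117 120 120]
 [ 49  61  70  71  70  72  74  80 100 119 121 120 119 120 121 1
[... 911 characters left out ...]
 49  49  46  42  41  43  44  43  42  42  43  47]
 [ 50  49  50  50  50  48  43  44  43  43  44  43  43  41  45  55]
 [ 51  49  50  49  50  47  45  43  43  43  44  43  45  49  55  62]
 [ 50  49  49  48  50  51  48  44  45  44  44  50  55  61  63  63]
 [ 50  50  50  49  50  50  48  50  49  51  54  62  63  64  64  63]]
foot now [array([311.3, 238.3]), array([311.9, 237.5]), array([311.3, 236.6]), array([310. , 236.2]), array([308.7, 236.4]), array([308.2, 237.2]), array([308.7, 238.1]), array([310. , 238.6])]
-0.002 [303.6 240.2] [306.1 238.8] [309.4 236.9]
0 [304.3 240.7] [306.7 239.3] [310.  237.4]
0.002 [304.9 241.2] [307.4 239.7] [310.7 237.9]
0.004 [305.6 241.7] [308.  240.2] [311.3 238.3]
```

The line's dark band (column 305 → row 240.4, column 307 → row 239.4) matches the model at x ≈ +0.3 mm. It is centred under the nose, so I'm handing in.

```bash
python3 -c "
from cell import robot
print(robot.hand_in(), robot.observe()['time'])"
```

```text
the job is handed in; nothing more can be done
the job is handed in; nothing more can be done
```

The blue gauge is released and lying flat on the stage, held by the nose with its black line about 0.3 mm from the nose axis. I never touched the white gauge, and I handed the job in after about 9 s of robot time; no verdict came back.

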